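# Clamp a jar for labelling with a preset-torque handle

## Robot

A 6-joint arm with a two-finger parallel gripper is mounted at the origin on the work surface; the furniture and walls round the work are solid. World frame = base frame: x ahead of the robot, y to its left, z up, the work surface at z = 0. Lengths are in m, angles in degrees, forces in N, time in s.
With the tool pointing down it reaches from about 0.25 to 0.725 m from the base axis. Payload 9.7 kg.
Tool frame: the origin (TCP) lies at the very end of the fingers, on their centre line; the grasp point (between the pads) lies 19 mm behind it; z points along the fingers, y is the direction in which the jaws open and shut (so a half turn about z gives the same grasp; the last joint's range is limited). The gripper opens to 85 mm and grips with 20 to 120 N. Pads are 22 mm wide; open, the fingers measure 114 mm over their backs; the gripper's body (76 mm by 85 mm) begins 54 mm behind the grasp point. The pads swing forward as they close: fully open they stand 13 mm farther back than shut.
Start: joints at [-74.943, 4.979, 10.078, 95.1, 0, 90], TCP at [0.143, -0.531, 0.231] pointing down, gripper open.
Joint ranges: [-179.16, 179.16], [-48.56, 103.87], [-65.8, 70.77], [-126.05, 130.52], [-82.76, 87.17], [-180, 180]. Speed limits (degrees/s): [127.2, 127.2, 147.25, 180, 180, 180].

## Interface

Orientations are given as [roll, pitch, yaw] about the fixed x, y, z axes, in that order (R = Rz(yaw) Ry(pitch) Rx(roll)).
In Python, from workcell import bot gives the robot as it stands. The module is installed in compiled form; this text tells all that it offers.
- The arm moves only by the tool arm_command, never from a script. Its argument "increments" is a list of rows, each a list of 7 numbers: the gripper command: -1 is fully open, 1 is shut, values between are in proportion, then the shift along the tool's x, y, z in cm, then the turn, a rotation vector about the tool's x, y, z in degrees. In form: [[gripper, x, y, z, rx, ry, rz], ...]. A call has 1 to 10 rows; each row shifts and turns the commanded pose from where the row before left it, along the tool's axes as they then stand; what a row does not reach is not made up. A row lasts 1/8 s, in which the tool goes at most 62.5 mm and 10.7 degrees, less where a joint would pass 70% of its speed; a pose out of reach is approached as far as the arm can. A call is refused whole if a number of a shift passes 6.25 or a number of a turn 10.7, either way. A call with a gripper value outside its range is refused whole. The fingers move at their own pace and stop on an object; "grip_force" is the grip in N (left out, the last holds). Time passes only in rows, so rows that do not move let the fingers close. It gives the time, the measured TCP pose, the force and the opening at its end, in the units of the state.
- bot.get_obs(): the state, without advancing time (a new reading comes with each control period).
- bot.camera(name): name is "scene" or "top"; returns a dict with "color" (400x640x3 uint8, red, green, blue), "fx", "fy", "cx", "cy" (pixels), "k1" (the pictures are not rectified: a ray, as slopes to the right and down, at radius r is drawn at 1 + k1 r^2 times it, then the intrinsics apply), "origin" and "attitude" of the camera in the world. Camera axes: x right, y up, looking along -z (the intrinsics and any distortion apply to the point x, -y, -z); pixel columns grow to the right and rows downward; lengths in m; the calibration is good to about 2 mm. A picture is of the moment at which its call begins. There is no depth.
- bot.job_done(): hands the job in, once; it reports no verdict.
The state is a dict: "time": time; "q": joint angles; "qd": joint speeds; "joint_efforts": joint torques, N m; "ee_pos": TCP position; "tcp_rot": TCP orientation; "wrist_force": force on the tool from outside, world axes, zero at the start; "torque": the same for the moment, N m; "opening": finger opening in m.
Only numpy, scipy, OpenCV 4.12 (cv2) and the standard library are available. Lean on these libraries where they do the work, as an engineer would, in place of code of your own. Each camera call takes 0.05 s, during which the arm holds its last target. There are 200 camera calls.

## Task

Gently stand the one jar that has no label upright in the bench clamp, between the sliding jaw and the V-shaped rest, and let go of it. Then turn the clamp's crank clockwise (seen from above) until you feel the preset handle give way and slip, stop within that slip without forcing it on past its end, and let go, so that the jar stays gripped firmly in the V but is never over-tightened. Leave the labelled jars where they stand.

Things in the scene. Friction and masses are not known exactly. Their poses are not given: they have to be found in the camera images.
- jar_mid (a point): The jar to clamp: plain glass with grey-green sauce, black lid, no label; 70 mm in diameter, 116 mm high, 0.3 to 0.55 kg, loose. Point on its axis half-way up (58 mm above its foot), z up. Grasp it from above round the lid and neck; set it down softly.
- clamp: Bench clamp, fixed: base plate 260 x 115 x 12 mm. Origin: centre of the plate's underside; x = clamping direction, from crank to rest; z up. Grey gearbox under the crank at x = -75 mm. The sliding jaw has a sprung rubber pad (58 mm wide, top 53 mm above the table) that is set out differently each time: its face starts anywhere at x = -1 to +9 mm and moves to +x as the crank turns.
- rest: V-shaped steel rest, 75 mm wide, top 57 mm above the table, bolted at another place along the plate each time. Origin: point on the plate's top (12 mm above the table) under the jar's axis when the jar is home in the V; x as the clamp's (rest on the +x side). The jar has 11 to 27 mm of play along x: set it down 3 to 9 mm on the -x side of this point; the jaw pushes it home.
- knob_mid (a point): Middle of the crank's upright round black grip, 22 mm in diameter, 48 mm long (73 to 121 mm above the table; this point at 97 mm), turning freely on its stud at the end of the crank arm, 100 mm from the axis. Pinch it from above and take it round clockwise (seen from above), slowly. 0.7 to 1.85 rad bring the pad onto the jar in its home, different each time.
- pivot (a point): Point on the crank's vertical axis, 97 mm above the table, axes as the clamp's. The crank drags with 0.6 N m (4 to 6 N at the grip); with the jar home this climbs over 0.25 rad to the preset 1.0 N m (8 to 10 N), where the handle gives way and turns on at steady torque for 0.3 rad, the jaw standing still: stop in there. After that it is solid again and over-tightens. It holds when let go.
- labelled_a_mid (a point): A jar with a paper label, same size, bystander: leave it. Point on its axis half-way up.
- labelled_b_mid (a point): A second labelled jar, bystander: leave it. Point on its axis half-way up.
- labelled_c_mid (a point): A third labelled jar, bystander: leave it. Point on its axis half-way up.

How it is judged (in metres and radians):
On the way, in this order (a step that is already met when the one before it is completed fails the run):
1. the jar stands upright on the clamp's plate between jaw and rest, let go (horizontal distance between jar_mid and rest below 0.025 m and z of jar_mid in the frame of rest below 0.062 m and angle between jar_mid's own z axis and vertical below 0.1 rad and contact force between the fingers and jar below 0.1 N), for 0.2 s.
2. the jaw presses the jar against the rest with at least 17 N (contact force between rest and jar above 17 N), for 0.2 s.
At the end, for the whole second after the job is handed in: The unlabelled jar stands upright (within 0.1 rad) on the plate, home in the V (axis within 6 mm), at rest, still pressed against the rest with at least 17 N (the preset torque gives about 24 N), with the crank let go (contact force between rest and jar above 17 N and horizontal distance between jar_mid and rest below 0.006 m and z of jar_mid in the frame of rest below 0.062 m and angle between jar_mid's own z axis and vertical below 0.1 rad and linear speed of jar below 0.02 m/s); the robot touches nothing.
It fails at once if the jar is over-tightened: pressed on the rest with more than 38 N (contact force between rest and jar above 38 N).
It fails at once if the jar is dropped or banged on the clamp (more than 60 N) (contact force between clamp and jar above 60 N).
It fails at once if the jar is let go in the air and falls, or is knocked (moves at over 0.4 m/s with no finger on it) (contact force between the fingers and jar below 0.1 N and linear speed of jar above 0.4 m/s).
It fails at once if a labelled jar is moved by more than 30 mm (distance of any of labelled_a_mid, labelled_b_mid, labelled_c_mid from where it was at the start of the episode above 0.03 m).
It also fails if it takes over 67 s, if anything falls off the work surface, if the arm or the gripper's body presses on something with over 40 N, if the wrist force passes 120 N, or if a joint passes its speed limit or range.

## Working session

There is one attempt and no reset: what is moved stays moved. The work goes in short steps, Python scripts to look and compute and a tool call to move; the robot and the scene stay as the last step left them, time stands still between calls to the robot, and variables do not carry over. Pictures are saved under pics/ and viewed, about 8 in all and at most 12, crops included, and the job is handed in when it is done.

Besides the shell and the picture viewer there is one more tool, called after "Call:" as name(argument=value, ...) on one line, values as JSON. arm_command: Moves the arm, as the interface text tells. Its arguments: {"type":"object","properties":{"increments":{"type":"array"},"grip_force":{"type":"number"}},"required":["increments"]}

```bash
mkdir -p pics; cat > h.py <<'E'
import numpy as np, cv2
from scipy.spatial.transform import Rotation as R
from workcell import bot
def shot(name,fn=None):
    c=bot.camera(name)
    if fn: cv2.imwrite('pics/'+fn,c['color'][:,:,::-1])
    return c
def rot(c):
    a=np.array(c['attitude'],float)
    return a if a.shape==(3,3) else R.from_euler('xyz',a,degrees=True).as_matrix()
def px2w(c,u,v,z):
    d=np.array([(u-c['cx'])/c['fx'],(v-c['cy'])/c['fy']]);p=d.copy()
    for _ in range(20): p=d/(1+c['k1']*(p@p))
    r=rot(c)@np.array([p[0],-p[1],-1]);o=np.array(c['origin'])
    return o+r*(z-o[2])/r[2]
def w2px(c,P):
    q=rot(c).T@(np.array(P)-np.array(c['origin']));p=np.array([q[0],-q[1]])/-q[2]
    p=p*(1+c['k1']*(p@p));return p*[c['fx'],c['fy']]+[c['cx'],c['cy']]
E
python3 - <<'E'
from h import *
for n in('scene','top'):
    c=shot(n,n+'0.png');print(n,{k:c[k] for k in c if k!='color'})
print(bot.get_obs())
E
```

```text
scene {'fx': 435.1055678422371, 'fy': 435.1055678422371, 'cx': 314.910866079405, 'cy': 204.6943955558535, 'k1': -0.05993786221164811, 'origin': array([-0.08532193,  0.87211656,  0.88711738]), 'attitude': array([  53.7004979 ,    0.54812501, -143.12615524])}
top {'fx': 446.42481026942255, 'fy': 446.42481026942255, 'cx': 320.909322219345, 'cy': 202.00979762638883, 'k1': -0.08464527187039461, 'origin': array([ 0.38621091, -0.01728822,  1.38803163]), 'attitude': array([  7.3305785 ,  -0.34033107, -89.57252664])}
{'time': 0.1, 'q': array([-7.49434935e+01,  5.00777172e+00,  1.00357345e+01,  9.50976970e+01,
        7.10084721e-04,  8.99991778e+01]), 'qd': array([ 0.00954801, -0.00545251,  0.16045333, -0.0583887 ,  0.00462066,
        0.07370504]), 'joint_efforts': array([-7.08318075e-04, -5.21559656e+01,  4.65654588e+01,  1.60671707e-02,
        2.49572855e-05,  2.02343648e-05]), 'ee_pos': array([ 0.14282274, -0.53091311,  0.23062646]), 'tcp_rot': array([-1.79930266e+02, -7.11084850e-04,  1.50573278e+01]), 'wrist_force': array([-0.49848481,  0.46520591, -0.86593805]), 'torque': array([-0.0044971 ,  0.02201476, -0.01950689]), 'opening': 0.08546082366320874}
```

View pics/scene0.png

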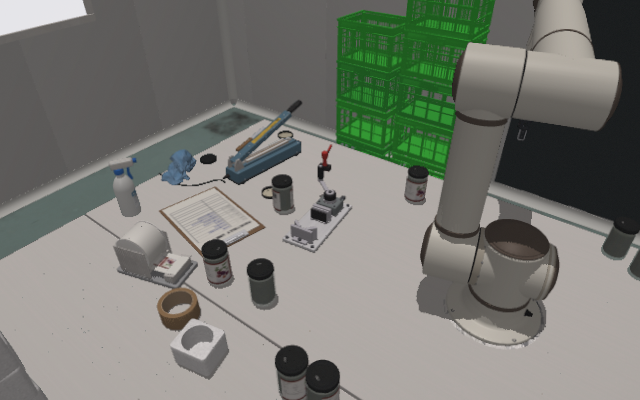

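View pics/top0.png

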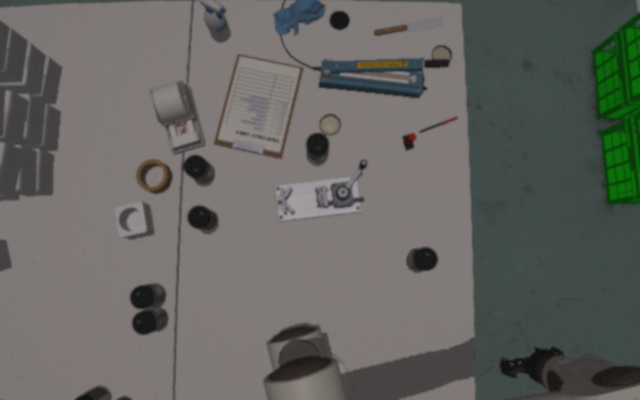

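The scene shows the clamp at about (320,220) and jars at (282,193), (217,262), (262,282), (416,184), (292,373) and (322,390). In the top view the clamp is at (320,198), the crank knob at (363,163), and the jar lids at (317,146), (196,167), (200,217), (424,259), (144,296) and (146,321). I'll enlarge crops to read the labels and get finer positions.

```bash
python3 - <<'E'
import cv2,numpy as np
s=cv2.imread('pics/scene0.png');t=cv2.imread('pics/top0.png')
def cr(im,x,y,w,h,k): return cv2.resize(im[y:y+h,x:x+w],(w*k,h*k),interpolation=cv2.INTER_CUBIC)
A=[cr(s,x,y,50,65,4) for x,y in((258,165),(192,230),(238,250),(392,155))]
B=[cr(s,x,y,50,65,4) for x,y in((270,335),(300,335),(590,205))]+[np.zeros((260,200,3),np.uint8)]
m=np.vstack([np.hstack(A),np.hstack(B)])
cv2.imwrite('pics/jars.png',cv2.convertScaleAbs(m,alpha=1.8,beta=15))
cv2.imwrite('pics/clampt.png',cv2.convertScaleAbs(cr(t,265,120,114,110,7)[:600],alpha=1.2)[:, :798] if 0 else cr(t,268,148,112,80,7))
E
```

```text
(no output)
```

View pics/jars.png

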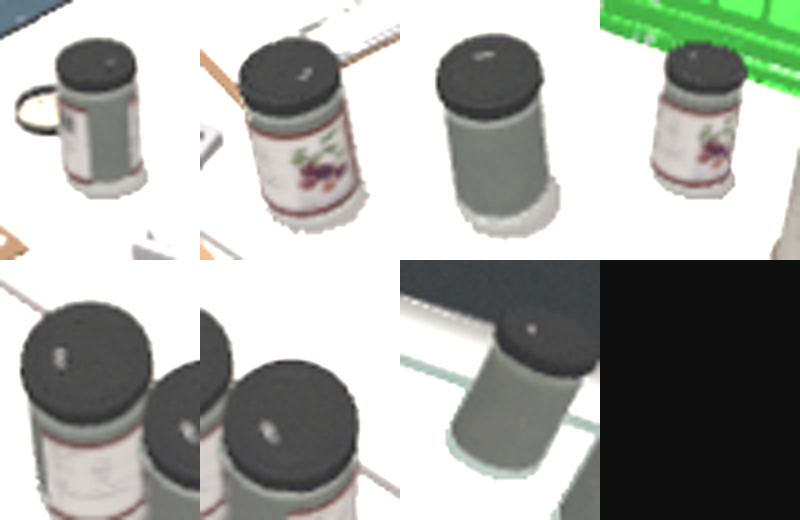

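View pics/clampt.png

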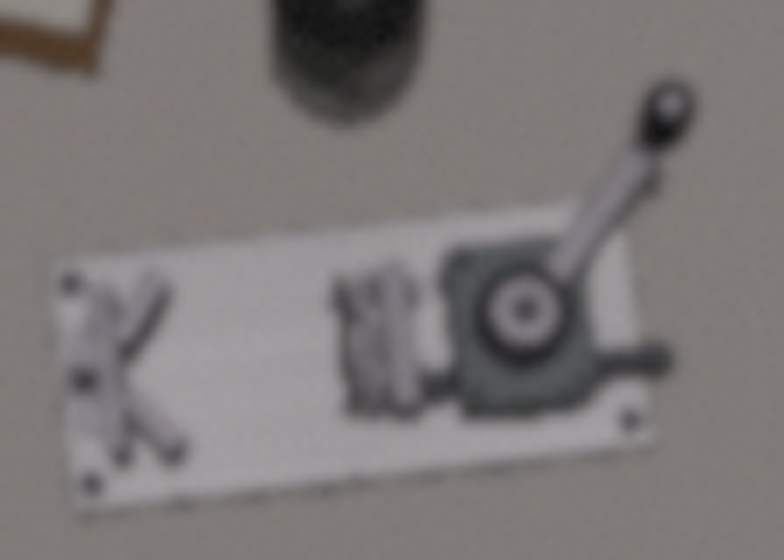

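The jar at scene (262,282), third in the top row, shows plain glass with no label. The others show labels; the jar at (622,237) is far away, so I'll check its position. In the top crop the plate corners are at (50,262), (70,515) and (652,445), the hub is at (524,310), the knob top is at (672,103), and the V vertex is at about (112,375).

```bash
python3 - <<'E'
from h import *
t=shot('top');s=shot('scene')
f=lambda u,v:(268+(u+.5)/7-.5,148+(v+.5)/7-.5)
for n,u,v,z in(('TL',50,262,.012),('BL',72,517,.012),('BR',655,445,.012),('TR',625,200,.012),('hub',524,310,.075),('knobtop',670,103,.121),('Vtop1',160,280,.057),('Vtop2',180,455,.057),('vert',122,375,.057)):
    print(n,px2w(t,*f(u,v),z).round(4))
J=px2w(t,202,217,.116)
for n,u,v in(('jar',202,217),('j1',318,144),('j2',196,166),('j4',426,259),('j5',143,296),('j6',146,322)):
    P=px2w(t,u,v,.116);print(n,P.round(3),'scene px',w2px(s,P).round(0))
print('scene jar lid',px2w(s,262.5,268,.116).round(4),'far jar',px2w(s,627,228,.116).round(3),px2w(s,627,228,-.5).round(3))
# crops with zoom
def cr(im,x,y,w,h,k): return cv2.resize(im[y:y+h,x:x+w],(w*k,h*k),interpolation=cv2.INTER_CUBIC)
a=cr(s['color'][:,:,::-1],280,160,80,90,6);b=cr(t['color'][:,:,::-1],185,200,34,34,8)
m=np.zeros((540,480+272,3),np.uint8);m[:540,:480]=a;m[:272,480:]=b
cv2.imwrite('pics/cl_sc.png',cv2.convertScaleAbs(m,alpha=1.3))
E
```

```text
TL [0.6157 0.1206 0.012 ]
BL [0.5017 0.1085 0.012 ]
BR [ 0.5357 -0.1492  0.012 ]
TR [ 0.646  -0.1362  0.012 ]
hub [ 0.5862 -0.0876  0.075 ]
knobtop [ 0.6664 -0.1456  0.121 ]
Vtop1 [0.6007 0.0684 0.057 ]
Vtop2 [0.5249 0.0586 0.057 ]
vert [0.5592 0.0841 0.057 ]
jar [0.504 0.318 0.116] scene px [263. 264.]
j1 [ 0.721 -0.014  0.116] scene px [282. 179.]
j2 [0.653 0.342 0.116] scene px [216. 246.]
j4 [ 0.389 -0.324  0.116] scene px [418. 170.]
j5 [0.277 0.48  0.116] scene px [292. 355.]
j6 [0.204 0.468 0.116] scene px [324. 369.]
scene jar lid [0.4958 0.3287 0.116 ] far jar [-0.235 -0.398  0.116] [-0.354 -1.412 -0.5  ]
```

View pics/cl_sc.png

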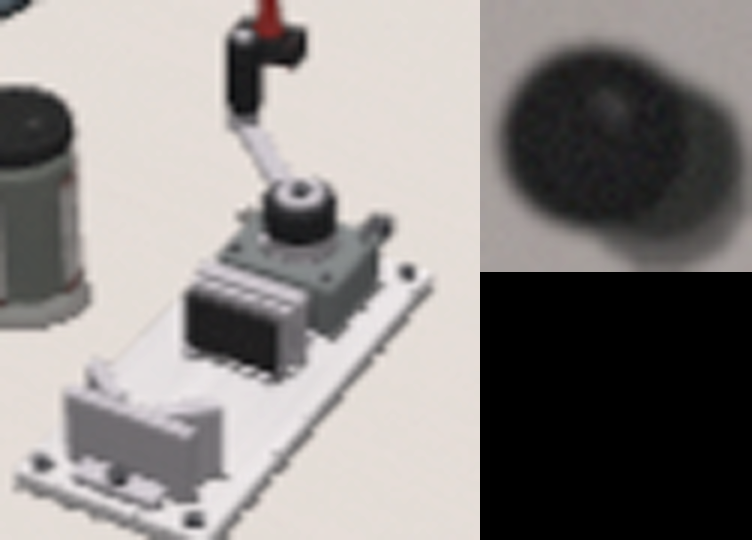

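The clamp crop shows the V rest at lower left, the pad face at (235,335) and the hub at (300,195). The pixel fits agree with the sizes given: plate 260 x 115 mm, knob 99 mm from the hub, rest about 76 mm wide. In the zoomed inset the lid is centred at about (199,216.5). Now the first half of the transit, while I work out the exact jar position.

Call:
arm_command(increments=[[-1, 2.9, -3.75, 0, 0, 0, 0], [-1, 2.9, -3.75, 0, 0, 0, 0], [-1, 2.9, -3.75, 0, 0, 0, 0], [-1, 2.9, -3.75, 0, 0, 0, 0], [-1, 2.9, -3.75, 0, 0, 0, 0], [-1, 2.9, -3.75, 0, 0, 0, 0], [-1, 2.9, -3.75, 0, 0, 0, 0], [-1, 2.9, -3.75, 0, 0, 0, 0], [-1, 2.9, -3.75, 0, 0, 0, 0], [-1, 2.9, -3.75, 0, 0, 0, 0]], grip_force=40)

```text
time: 1.45
ee_pos: [0.3258, -0.0922, 0.2314]
tcp_rot: [180.0, -0.0, 15.0]
wrist_force: [0.2, -0.9, -0.5]
opening: 0.0854
```

```bash
cat >> h.py <<'E'
def go(x,y,z,yaw=None):
    o=bot.get_obs();M=R.from_euler('xyz',o['tcp_rot'],degrees=True).as_matrix()
    d=M.T@(np.array([x,y,z])-o['ee_pos'])*100
    print('t',round(o['time'],2),'pos',o['ee_pos'].round(4),'rot',o['tcp_rot'].round(2),'q',o['q'].round(1),'F',o['wrist_force'].round(2),'open',round(o['opening'],4))
    print('tool shift cm',d.round(2),'rz' ,None if yaw is None else round(-(yaw-o['tcp_rot'][2]),2))
E
python3 - <<'E'
from h import *
t=shot('top');s=shot('scene')
print(px2w(t,198.9,216.4,.116),px2w(s,260.4,267.6,.116))
go(.5,.328,.2306,60)
E
```

```text
[0.50531069 0.32683111 0.116     ] [0.50100762 0.3308052  0.116     ]
t 1.55 pos [ 0.3265 -0.0903  0.2312] rot [-1.7996e+02 -3.0000e-02  1.5390e+01] q [-15.5 -23.6 -14.8  98.9   0.  149.1] F [-0.37 -0.39 -0.55] open 0.0853
tool shift cm [ 27.84 -35.73   0.1 ] rz -44.61
```

Call:
arm_command(increments=[[-1, 0, 0, 0, 0, 0, -9], [-1, 0, 0, 0, 0, 0, -9], [-1, 0, 0, 0, 0, 0, -9], [-1, 0, 0, 0, 0, 0, -9], [-1, 0, 0, 0, 0, 0, -9], [-1, 5, -0.63, 0, 0, 0, 0], [-1, 5, -0.63, 0, 0, 0, 0], [-1, 5, -0.63, 0, 0, 0, 0], [-1, 5, -0.63, 0, 0, 0, 0], [-1, 5, -0.63, 0, 0, 0, 0]])

```text
time: 2.8
ee_pos: [0.4236, 0.1397, 0.2313]
tcp_rot: [180.0, 0.0, 60.0]
wrist_force: [0.8, -1.2, 0.2]
opening: 0.0855
```

Call:
arm_command(increments=[[-1, 5, -0.63, 0, 0, 0, 0], [-1, 5, -0.63, 0, 0, 0, 0], [-1, 5, -0.63, 0, 0, 0, 0], [-1, 5, -0.63, 0, 0, 0, 0], [-1, 0, 0, 0, 0, 0, 0], [-1, 0, 0, 0, 0, 0, 0]])

```text
time: 3.55
ee_pos: [0.5011, 0.3238, 0.2309]
tcp_rot: [-180.0, 0.1, 60.0]
wrist_force: [-0.1, 0.1, 0.5]
opening: 0.0853
```

```bash
python3 - <<'E'
from h import *
go(.503,.329,.15,60)
t=shot('top');s=shot('scene')
def cr(c,x,y,w,h,k): return cv2.resize(c['color'][y:y+h,x:x+w,::-1],(w*k,h*k),interpolation=cv2.INTER_CUBIC)
cv2.imwrite('pics/ap.png',np.hstack([cr(s,215,190,100,120,4),cr(t,150,160,100,120,4)]))
E
```

```text
t 3.55 pos [0.5011 0.3238 0.2309] rot [-1.7998e+02  7.0000e-02  6.0040e+01] q [ 32.9  11.6  17.5  95.9  -0.  152.8] F [-0.06  0.07  0.45] open 0.0853
tool shift cm [ 0.56 -0.1   8.09] rz 0.04
```

Call:
arm_command(increments=[[-1, 0.28, -0.05, 2.5, 0, 0, 0], [-1, 0.28, -0.05, 2.5, 0, 0, 0], [-1, 0, 0, 2.5, 0, 0, 0], [-1, 0, 0, 2, 0, 0, 0], [-1, 0, 0, 0, 0, 0, 0]])

```text
time: 4.28
ee_pos: [0.5023, 0.3285, 0.1356]
tcp_rot: [-180.0, 0.1, 60.0]
wrist_force: [0.4, -0.7, 0.8]
opening: 0.0856
```

```bash
python3 - <<'E'
from h import *
go(.503,.329,.075,60)
t=shot('top');s=shot('scene')
def cr(c,x,y,w,h,k): return cv2.resize(c['color'][y:y+h,x:x+w,::-1],(w*k,h*k),interpolation=cv2.INTER_CUBIC)
cv2.imwrite('pics/ap2.png',np.hstack([cr(s,215,210,100,100,4),cr(t,150,170,100,100,4)]))
E
```

```text
t 4.28 pos [0.5023 0.3285 0.1356] rot [-1.7996e+02  9.0000e-02  6.0000e+01] q [ 33.2  11.1   6.3  85.3  -0.  153.2] F [ 0.35 -0.66  0.8 ] open 0.0856
tool shift cm [0.09 0.04 6.06] rz -0.0
```

View pics/ap2.png

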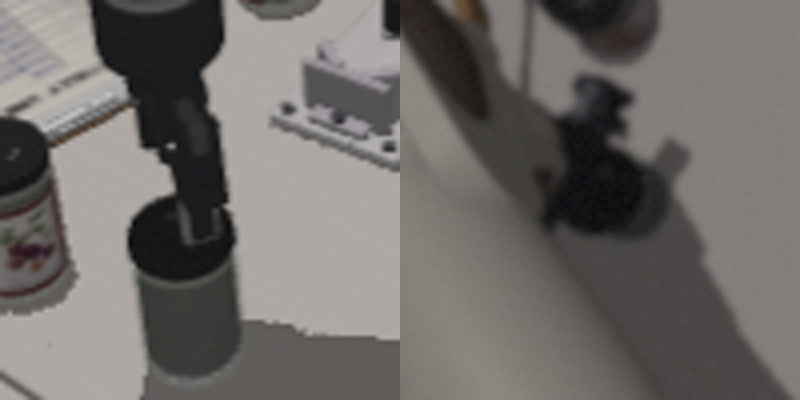

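The scene crop shows the unlabelled jar with its lid centred at (180,237) and the near finger just above the lid's near edge. That fits the numbers, so I'll descend gently.

Call:
arm_command(increments=[[-1, 0.1, 0, 0.8, 0, 0, 0], [-1, 0, 0, 0.8, 0, 0, 0], [-1, 0, 0, 0.6, 0, 0, 0], [-1, 0, 0, 0.4, 0, 0, 0]])

```text
time: 4.88
ee_pos: [0.5032, 0.3308, 0.1097]
tcp_rot: [-180.0, 0.0, 60.1]
wrist_force: [-0.3, -0.8, -0.1]
opening: 0.0853
```

Call:
arm_command(increments=[[-1, 0, 0, 0.4, 0, 0, 0], [-1, 0, 0, 0.4, 0, 0, 0]])

```text
time: 5.12
ee_pos: [0.5035, 0.3309, 0.1021]
tcp_rot: [180.0, -0.0, 60.1]
wrist_force: [-0.2, -0.2, -0.3]
opening: 0.0852
```

Call:
arm_command(increments=[[-1, 0, 0, 0.3, 0, 0, 0], [-1, 0, 0, 0.3, 0, 0, 0]])

```text
time: 5.38
ee_pos: [0.5034, 0.3308, 0.0962]
tcp_rot: [180.0, -0.0, 60.1]
wrist_force: [0.3, 0.4, 0.0]
opening: 0.0855
```

Call:
arm_command(increments=[[-1, 0, 0, 0.6, 0, 0, 0], [-1, 0, 0, 0.6, 0, 0, 0], [-1, 0, 0, 0.6, 0, 0, 0], [-1, 0, 0, 0.3, 0, 0, 0], [-1, 0, 0, 0, 0, 0, 0]])

```text
time: 6.0
ee_pos: [0.5033, 0.3307, 0.075]
tcp_rot: [-180.0, 0.0, 60.1]
wrist_force: [0.3, 0.0, -0.5]
opening: 0.0855
```

Call:
arm_command(increments=[[0, 0, 0, 0, 0, 0, 0], [0.2, 0, 0, 0, 0, 0, 0], [0.2, 0, 0, 0, 0, 0, 0], [0.2, 0, 0, 0, 0, 0, 0], [0.2, 0, 0, 0, 0, 0, 0], [0.2, 0, 0, 0, 0, 0, 0]], grip_force=20)

```text
time: 6.75
ee_pos: [0.5038, 0.3309, 0.0758]
tcp_rot: [180.0, -0.0, 60.0]
wrist_force: [2.9, -1.4, 5.7]
opening: 0.0692
```

Closed on 69 mm. I'll open, turn 80°, and squeeze again so the jar is centred both ways.

Call:
arm_command(increments=[[-1, 0, 0, 0, 0, 0, 0], [-1, 0, 0, 0, 0, 0, 0], [-1, 0, 0, 0, 0, 0, -10], [-1, 0, 0, 0, 0, 0, -10], [-1, 0, 0, 0, 0, 0, -10], [-1, 0, 0, 0, 0, 0, -10], [-1, 0, 0, 0, 0, 0, -10], [-1, 0, 0, 0, 0, 0, -10], [-1, 0, 0, 0, 0, 0, -10], [-1, 0, 0, 0, 0, 0, -10]])

```text
time: 8.0
ee_pos: [0.5031, 0.3308, 0.0748]
tcp_rot: [-180.0, -0.0, 140.4]
wrist_force: [-0.2, -0.2, 0.1]
opening: 0.0857
```

Call:
arm_command(increments=[[0, 0, 0, 0, 0, 0, 0], [0.3, 0, 0, 0, 0, 0, 0], [0.3, 0, 0, 0, 0, 0, 0], [0.3, 0, 0, 0, 0, 0, 0], [0.3, 0, 0, 0, 0, 0, 0], [0.3, 0, 0, 0, 0, 0, 0]], grip_force=20)

```text
time: 8.75
ee_pos: [0.5033, 0.3307, 0.0751]
tcp_rot: [-180.0, -0.0, 140.0]
wrist_force: [-1.0, -0.3, -1.7]
opening: 0.0689
```

Call:
arm_command(increments=[[1, 0, 0, 0, 0, 0, 0], [1, 0, 0, 0, 0, 0, 0], [1, 0, 0, -1, 0, 0, 0], [1, 0, 0, -2, 0, 0, 0], [1, 0, 0, 0, 0, 0, 0]], grip_force=50)

```text
time: 9.38
ee_pos: [0.5042, 0.3314, 0.1071]
tcp_rot: [179.8, 0.0, 140.1]
wrist_force: [0.0, -0.4, -4.0]
opening: 0.0687
```

```bash
python3 - <<'E'
from h import *
go(.5677,.0435,.17,97)
E
```

```text
t 9.38 pos [0.5042 0.3314 0.1071] rot [1.7983e+02 5.0000e-02 1.4006e+02] q [33.3 11.4  3.5 82.   0.  73.3] F [ 0.04 -0.4  -4.  ] open 0.0687
tool shift cm [-23.35 -17.98  -6.32] rz 43.06
```

Call:
arm_command(increments=[[1, 0, 0, -1.7, 0, 0, 8.6], [1, 0, 0, -1.7, 0, 0, 8.6], [1, 0, 0, -1.7, 0, 0, 8.6], [1, 0, 0, -1.7, 0, 0, 8.6], [1, 0, 0, -1.7, 0, 0, 8.6], [1, -2, 0.2, 0, 0, 0, 0], [1, -3.5, 0.4, 0, 0, 0, 0], [1, -4, 0.4, 0, 0, 0, 0], [1, -4, 0.4, 0, 0, 0, 0], [1, -4, 0.4, 0, 0, 0, 0]])

```text
time: 10.62
ee_pos: [0.5426, 0.1571, 0.189]
tcp_rot: [-179.9, 0.0, 97.2]
wrist_force: [-0.0, 0.8, -3.8]
opening: 0.0689
```

Call:
arm_command(increments=[[1, -4, 0.4, 0, 0, 0, 0], [1, -4, 0.4, 0, 0, 0, 0], [1, -2.5, 0.2, 0, 0, 0, 0], [1, -1, 0, 0, 0, 0, 0], [1, 0, 0, 0, 0, 0, 0], [1, 0, 0, 0, 0, 0, 0]])

```text
time: 11.38
ee_pos: [0.5666, 0.0471, 0.19]
tcp_rot: [-180.0, -0.0, 97.1]
wrist_force: [-0.8, 0.2, -3.4]
opening: 0.0685
```

```bash
python3 - <<'E'
from h import *
go(.5685,.0375,.095,97)
t=shot('top');s=shot('scene')
def cr(c,x,y,w,h,k): return cv2.resize(c['color'][y:y+h,x:x+w,::-1],(w*k,h*k),interpolation=cv2.INTER_CUBIC)
cv2.imwrite('pics/ov.png',np.hstack([cr(s,270,130,90,120,4),cr(t,260,130,110,120,4)]))
E
```

```text
t 11.38 pos [0.5666 0.0471 0.19  ] rot [-1.7998e+02 -2.0000e-02  9.7130e+01] q [ 4.7  6.9  7.6 90.7  0.  87.6] F [-0.76  0.24 -3.4 ] open 0.0685
tool shift cm [-0.98  0.07  9.5 ] rz 0.13
```

View pics/ov.png

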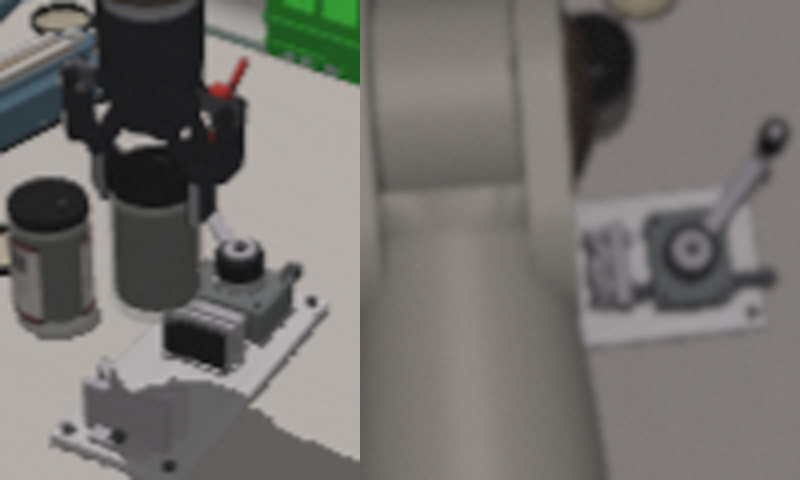

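The scene crop shows the jar held upright above the clamp and clear of everything. The pad face is visible at (205,340) and the V at (130,400). I'll check the pad face and V in the clamp frame before lowering.

```bash
python3 - <<'E'
from h import *
s=shot('scene');t=shot('top')
f=lambda u,v:(280+(u+.5)/6-.5,160+(v+.5)/6-.5)
g=lambda u,v:(268+(u+.5)/7-.5,148+(v+.5)/7-.5)
for c,k,off in((s,f,0),(t,g,0)):
  C=np.array([.5748,-.0141]);a=np.radians(97);X=np.array([np.cos(a),np.sin(a)]);Y=np.array([-X[1],X[0]])
  pts=(('plateA',20,475,.012),('plateB',432,275,.012),('plateC',205,540,.012),('padTL',190,290,.053),('padTR',277,320,.053),('padBL',187,345,.02),('restback L',65,395,.057),('restback R',195,435,.057),('tipL',90,365,.057),('tipR',220,408,.057),('hub',300,190,.08),('knob',243,35,.121)) if c is s else (('padT',335,285,.053),('padB',345,415,.053),('tip1',168,280,.057),('tip2',185,450,.057),('vertex',125,375,.057))
  for n,u,v,z in pts:
    P=px2w(c,*k(u,v),z)[:2];d=P-C;print(n,P.round(4),'clamp',(np.array([d@X,d@Y])*1000).round(1))
E
```

```text
plateA [0.6096 0.1236] clamp [132.5 -51.3]
plateB [ 0.5335 -0.1459] clamp [-125.7   57.1]
plateC [0.5034 0.1069] clamp [128.8  56.1]
padTL [ 0.6015 -0.0106] clamp [  0.2 -26.9]
padTR [ 0.5485 -0.0166] clamp [ 0.7 26.4]
padBL [ 0.5999 -0.005 ] clamp [  5.9 -26. ]
restback L [0.5955 0.1014] clamp [112.1 -34.6]
restback R [0.5235 0.0877] clamp [107.3  38.5]
tipL [0.6007 0.075 ] clamp [ 85.3 -36.5]
tipR [0.5261 0.0635] clamp [82.9 38.8]
hub [ 0.586 -0.09 ] clamp [-76.7  -1.9]
knob [ 0.6673 -0.1482] clamp [-144.4  -75.4]
padT [ 0.5998 -0.007 ] clamp [  4.  -25.6]
padB [ 0.5432 -0.0118] clamp [ 6.1 31.1]
tip1 [0.6007 0.065 ] clamp [ 75.3 -35.4]
tip2 [0.5271 0.0565] clamp [75.9 38.8]
vertex [0.5593 0.0828] clamp [98.1  3.6]
```

Call:
arm_command(increments=[[1, -1.15, 0, 0, 0, 0, 0], [1, 0, 0, 1, 0, 0, 0], [1, 0, 0, 1.5, 0, 0, 0], [1, 0, 0, 1.5, 0, 0, 0], [1, 0, 0, 1, 0, 0, 0], [1, 0, 0, 0.6, 0, 0, 0], [1, 0, 0, 0.4, 0, 0, 0], [1, 0, 0, 0, 0, 0, 0]])

```text
time: 12.58
ee_pos: [0.5683, 0.0351, 0.1303]
tcp_rot: [180.0, -0.0, 97.1]
wrist_force: [1.2, -0.3, -3.2]
opening: 0.0682
```

Call:
arm_command(increments=[[1, 0, 0, 0.5, 0, 0, 0], [1, 0, 0, 0.5, 0, 0, 0], [1, 0, 0, 0.5, 0, 0, 0], [1, 0, 0, 0, 0, 0, 0]])

```text
time: 13.08
ee_pos: [0.5679, 0.035, 0.1147]
tcp_rot: [-179.9, -0.0, 97.1]
wrist_force: [0.3, 1.0, -4.0]
opening: 0.0682
```

Call:
arm_command(increments=[[1, 0, 0, 0.6, 0, 0, 0], [1, 0, 0, 0.6, 0, 0, 0], [1, 0, 0, 0.6, 0, 0, 0], [1, 0, 0, 0, 0, 0, 0], [1, 0, 0, 0, 0, 0, 0]])

```text
time: 13.7
ee_pos: [0.5683, 0.035, 0.0974]
tcp_rot: [180.0, -0.0, 97.1]
wrist_force: [-0.3, -0.5, -4.0]
opening: 0.0684
```

Free so far, with no contact force. Now I'll feel gently for the V along +x.

Call:
arm_command(increments=[[1, 0.2, 0, 0, 0, 0, 0], [1, 0.2, 0, 0, 0, 0, 0], [1, 0, 0, 0, 0, 0, 0]])

```text
time: 14.08
ee_pos: [0.5678, 0.0392, 0.0974]
tcp_rot: [180.0, -0.0, 97.1]
wrist_force: [0.4, 0.4, -3.9]
opening: 0.0683
```

Call:
arm_command(increments=[[1, 0.1, 0, 0, 0, 0, 0], [1, 0.1, 0, 0, 0, 0, 0], [1, 0, 0, 0, 0, 0, 0]])

```text
time: 14.45
ee_pos: [0.5675, 0.0411, 0.0973]
tcp_rot: [-180.0, -0.0, 97.1]
wrist_force: [0.6, 0.5, -3.8]
opening: 0.0681
```

Call:
arm_command(increments=[[1, 0.1, 0, 0, 0, 0, 0], [1, 0.1, 0, 0, 0, 0, 0], [1, 0, 0, 0, 0, 0, 0]])

```text
time: 14.82
ee_pos: [0.5672, 0.043, 0.0973]
tcp_rot: [-180.0, -0.0, 97.1]
wrist_force: [-0.1, 0.2, -3.7]
opening: 0.0684
```

Call:
arm_command(increments=[[1, 0.1, 0, 0, 0, 0, 0], [1, 0.1, 0, 0, 0, 0, 0], [1, 0, 0, 0, 0, 0, 0]])

```text
time: 15.2
ee_pos: [0.5671, 0.0449, 0.0973]
tcp_rot: [180.0, 0.0, 97.1]
wrist_force: [-0.1, -2.0, -4.4]
opening: 0.0685
```

Call:
arm_command(increments=[[1, 0.1, 0, 0, 0, 0, 0], [1, 0.05, 0, 0, 0, 0, 0], [1, 0, 0, 0, 0, 0, 0]])

```text
time: 15.58
ee_pos: [0.5671, 0.0457, 0.0975]
tcp_rot: [180.0, 0.1, 97.0]
wrist_force: [1.4, -5.3, -2.8]
opening: 0.0682
```

Call:
arm_command(increments=[[1, 0.1, 0, 0, 0, 0, 0], [1, 0.05, 0, 0, 0, 0, 0], [1, 0, 0, 0, 0, 0, 0]])

```text
time: 15.95
ee_pos: [0.5671, 0.0463, 0.0976]
tcp_rot: [180.0, 0.2, 97.0]
wrist_force: [2.7, -10.4, -2.0]
opening: 0.0684
```

I touched the V at TCP y ≈ 0.0447, force nearly along −x, so home is at clamp x ≈ 59 mm as measured. I'll back off 6 mm and lower.

Call:
arm_command(increments=[[1, -0.5, 0, 0, 0, 0, 0], [1, -0.45, 0, 0, 0, 0, 0], [1, 0, 0, 0, 0, 0, 0], [1, 0, 0, 0.3, 0, 0, 0], [1, 0, 0, 0.3, 0, 0, 0], [1, 0, 0, 0, 0, 0, 0]])

```text
time: 16.7
ee_pos: [0.5676, 0.0386, 0.0908]
tcp_rot: [-180.0, -0.0, 97.1]
wrist_force: [0.5, -0.7, -3.2]
opening: 0.0684
```

Call:
arm_command(increments=[[1, 0, 0, 0.1, 0, 0, 0], [1, 0, 0, 0.1, 0, 0, 0], [1, 0, 0, 0, 0, 0, 0]])

```text
time: 17.08
ee_pos: [0.5678, 0.0385, 0.0893]
tcp_rot: [-180.0, -0.0, 97.1]
wrist_force: [-0.3, -0.4, -3.4]
opening: 0.0681
```

Call:
arm_command(increments=[[1, 0, 0, 0.1, 0, 0, 0], [1, 0, 0, 0.1, 0, 0, 0], [1, 0, 0, 0, 0, 0, 0]])

```text
time: 17.45
ee_pos: [0.5678, 0.0385, 0.0873]
tcp_rot: [180.0, 0.0, 97.1]
wrist_force: [-0.1, 0.5, -2.8]
opening: 0.0686
```

Call:
arm_command(increments=[[1, 0, 0, 0.1, 0, 0, 0], [1, 0, 0, 0, 0, 0, 0]])

```text
time: 17.7
ee_pos: [0.5679, 0.0384, 0.0873]
tcp_rot: [180.0, 0.0, 97.1]
wrist_force: [-3.0, -1.1, 4.7]
opening: 0.0681
```

Call:
arm_command(increments=[[1, 0, 0, 0.05, 0, 0, 0], [1, 0, 0, 0, 0, 0, 0]])

```text
time: 17.95
ee_pos: [0.5679, 0.0384, 0.0873]
tcp_rot: [179.9, 0.0, 97.1]
wrist_force: [-3.8, -1.2, 8.4]
opening: 0.0684
```

The jar is standing: the vertical force has gone from −4 to +8 N. I'll let go and rise.

Call:
arm_command(increments=[[-0.6, 0, 0, -0.05, 0, 0, 0], [-0.8, 0, 0, 0, 0, 0, 0], [-1, 0, 0, 0, 0, 0, 0], [-1, 0, 0, 0, 0, 0, 0], [-1, 0, 0, 0, 0, 0, 0], [-1, 0, 0, -0.8, 0, 0, 0], [-1, 0, 0, -1.5, 0, 0, 0], [-1, 0, 0, -2.5, 0, 0, 0], [-1, 0, 0, -3, 0, 0, 0], [-1, 0, 0, -3, 0, 0, 0]])

```text
time: 19.2
ee_pos: [0.5679, 0.0385, 0.1965]
tcp_rot: [179.9, 0.0, 97.1]
wrist_force: [1.2, 0.2, -0.4]
opening: 0.0853
```

```bash
python3 - <<'E'
from h import *
go(.666,-.147,.19,144)
P=np.array([.5855,-.0885]);K=np.array([.6668,-.1468]);d=K-P;print(np.hypot(*d),np.degrees(np.arctan2(d[1],d[0])))
t=shot('top');s=shot('scene')
def cr(c,x,y,w,h,k): return cv2.resize(c['color'][y:y+h,x:x+w,::-1],(w*k,h*k),interpolation=cv2.INTER_CUBIC)
cv2.imwrite('pics/pl.png',np.hstack([cr(s,270,130,90,120,4),cr(t,260,130,110,120,4)]))
E
```

```text
t 19.2 pos [0.5679 0.0385 0.1965] rot [179.93   0.    97.06] q [ 3.9  7.   8.4 91.3  0.  86.8] F [ 1.19  0.21 -0.45] open 0.0853
tool shift cm [-19.61   7.46   0.66] rz -46.94
0.10004289080189552 -35.64420015032686
```

View pics/pl.png

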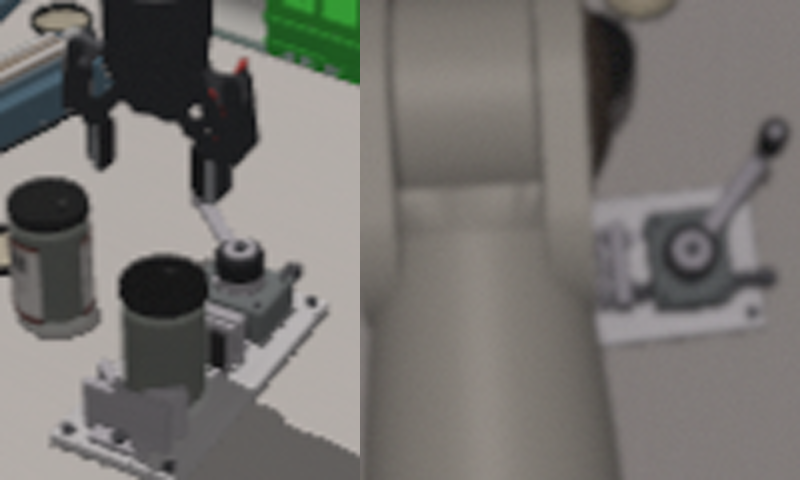

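The jar stands upright between jaw and V, and the gripper is clear of it. Next, the knob: the measured pivot–knob distance is 100.0 mm at −35.6°, so the tool yaw will be 144°.

Call:
arm_command(increments=[[-1, -2.5, 0.9, 0, 0, 0, 0], [-1, -3.8, 1.45, 0, 0, 0, 0], [-1, -4, 1.5, 0, 0, 0, 0], [-1, -4, 1.5, 0, 0, 0, 0], [-1, -3.5, 1.4, 0, 0, 0, 0], [-1, -1.8, 0.7, 0, 0, 0, -9.4], [-1, 0, 0, 0, 0, 0, -9.4], [-1, 0, 0, 0, 0, 0, -9.4], [-1, 0, 0, 0, 0, 0, -9.4], [-1, 0, 0, 0, 0, 0, -9.4]])

```text
time: 20.55
ee_pos: [0.6658, -0.1469, 0.1943]
tcp_rot: [-180.0, -0.0, 144.4]
wrist_force: [-0.4, 0.2, -0.0]
opening: 0.0856
```

```bash
python3 - <<'E'
from h import *
go(.667,-.147,.083,144.4)
s=shot('scene');t=shot('top')
def cr(c,x,y,w,h,k): return cv2.resize(c['color'][y:y+h,x:x+w,::-1],(w*k,h*k),interpolation=cv2.INTER_CUBIC)
cv2.imwrite('pics/kn.png',np.hstack([cr(s,280,110,80,100,5),cr(t,330,130,80,100,5)]))
E
```

```text
t 20.55 pos [ 0.6658 -0.1469  0.1943] rot [-1.7999e+02 -1.0000e-02  1.4437e+02] q [-12.4  23.5  28.2  94.7  -0.   23.2] F [-0.42  0.16 -0.01] open 0.0856
tool shift cm [-0.11  0.06 11.13] rz -0.03
```

View pics/kn.png

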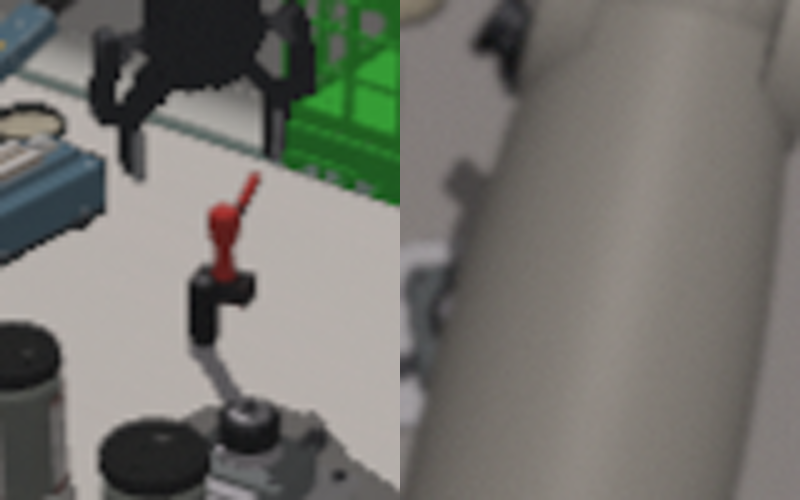

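The open fingers straddle the knob's image position, with their midpoint at (200,160) above the knob at (203,290). The red item is a distant tool. Descending.

Call:
arm_command(increments=[[-1, -0.1, 0.05, 2, 0, 0, 0], [-1, 0, 0, 2, 0, 0, 0], [-1, 0, 0, 1.5, 0, 0, 0], [-1, 0, 0, 1, 0, 0, 0], [-1, 0, 0, 1, 0, 0, 0], [-1, 0, 0, 1, 0, 0, 0], [-1, 0, 0, 1, 0, 0, 0], [-1, 0, 0, 1, 0, 0, 0], [-1, 0, 0, 0.6, 0, 0, 0], [-1, 0, 0, 0, 0, 0, 0]])

```text
time: 21.9
ee_pos: [0.6667, -0.147, 0.0827]
tcp_rot: [-180.0, -0.0, 144.1]
wrist_force: [-0.3, -0.3, 0.5]
opening: 0.0856
```

Call:
arm_command(increments=[[0, 0, 0, 0, 0, 0, 0], [0.3, 0, 0, 0, 0, 0, 0], [0.5, 0, 0, 0, 0, 0, 0], [0.7, 0, 0, 0, 0, 0, 0], [0.7, 0, 0, 0, 0, 0, 0], [1, 0, 0, 0, 0, 0, 0], [1, 0, 0, 0, 0, 0, 0]], grip_force=20)

```text
time: 22.78
ee_pos: [0.667, -0.1471, 0.0834]
tcp_rot: [180.0, 0.0, 144.1]
wrist_force: [1.2, -0.1, 0.9]
opening: 0.0215
```

Gripped the knob (21.5 mm). Starting the clockwise turn, 3° a row.

Call:
arm_command(increments=[[1, 0.014, -0.523, 0, 0, 0, 3], [1, 0.014, -0.523, 0, 0, 0, 3], [1, 0.014, -0.523, 0, 0, 0, 3], [1, 0.014, -0.523, 0, 0, 0, 3], [1, 0.014, -0.523, 0, 0, 0, 3]], grip_force=30)

```text
time: 23.4
ee_pos: [0.6499, -0.1653, 0.0836]
tcp_rot: [179.9, 0.0, 129.0]
wrist_force: [3.7, 3.7, 0.3]
opening: 0.0214
```

```bash
cat >> h.py <<'E'
def cr_state(P=(.5855,-.0885)):
    o=bot.get_obs();d=o['ee_pos'][:2]-P;r=np.hypot(*d);a=np.arctan2(d[1],d[0]);F=o['wrist_force'][:2]
    er=d/r;et=np.array([er[1],-er[0]]) # clockwise
    print('t %.2f ang %.2f yaw %.2f r %.2fmm Frad %.2f Ftan(resist) %.2f Fz %.1f open %.4f'%(o['time'],np.degrees(a),o['tcp_rot'][2],r*1000,F@er,-F@et,o['wrist_force'][2],o['opening']))
E
python3 -c "
from h import *
cr_state()"
```

```text
t 23.40 ang -50.01 yaw 129.00 r 100.27mm Frad -0.49 Ftan(resist) 5.18 Fz 0.3 open 0.0214
```

Call:
arm_command(increments=[[1, 0.014, -0.523, 0, 0, 0, 3], [1, 0.014, -0.523, 0, 0, 0, 3], [1, 0.014, -0.523, 0, 0, 0, 3], [1, 0.014, -0.523, 0, 0, 0, 3], [1, 0.014, -0.523, 0, 0, 0, 3], [1, 0.014, -0.523, 0, 0, 0, 3], [1, 0.014, -0.523, 0, 0, 0, 3], [1, 0.014, -0.523, 0, 0, 0, 3]])

```text
time: 24.4
ee_pos: [0.6131, -0.1848, 0.0838]
tcp_rot: [179.8, 0.0, 105.0]
wrist_force: [6.4, 0.6, 0.1]
opening: 0.0213
```

```bash
python3 -c "
from h import *
cr_state()"
```

```text
t 24.40 ang -73.99 yaw 104.98 r 100.14mm Frad 1.17 Ftan(resist) 6.36 Fz 0.1 open 0.0213
```

Call:
arm_command(increments=[[1, 0.014, -0.523, 0, 0, 0, 3], [1, 0.014, -0.523, 0, 0, 0, 3], [1, 0, 0, 0, 0, 0, 0]])

```text
time: 24.78
ee_pos: [0.6024, -0.1872, 0.0838]
tcp_rot: [179.9, 0.0, 99.1]
wrist_force: [3.7, -1.2, -0.7]
opening: 0.0213
```

```bash
python3 -c "
from h import *
cr_state()"
```

```text
t 24.77 ang -80.27 yaw 99.06 r 100.15mm Frad 1.85 Ftan(resist) 3.41 Fz -0.7 open 0.0213
```

Call:
arm_command(increments=[[1, 0.006, -0.349, 0, 0, 0, 2], [1, 0.006, -0.349, 0, 0, 0, 2], [1, 0.006, -0.349, 0, 0, 0, 2]])

```text
time: 25.15
ee_pos: [0.5924, -0.1884, 0.0838]
tcp_rot: [179.9, 0.0, 93.1]
wrist_force: [7.0, -0.7, 0.5]
opening: 0.0208
```

Call:
arm_command(increments=[[1, 0.006, -0.349, 0, 0, 0, 2], [1, 0.006, -0.349, 0, 0, 0, 2], [1, 0.006, -0.349, 0, 0, 0, 2]])

```text
time: 25.52
ee_pos: [0.5819, -0.1886, 0.0838]
tcp_rot: [179.9, 0.1, 87.1]
wrist_force: [6.2, -2.4, 0.6]
opening: 0.0214
```

```bash
python3 -c "
from h import *
cr_state()"
```

```text
t 25.52 ang -92.06 yaw 87.05 r 100.14mm Frad 2.17 Ftan(resist) 6.29 Fz 0.6 open 0.0214
```

Call:
arm_command(increments=[[1, 0.006, -0.349, 0, 0, 0, 2], [1, 0.006, -0.349, 0, 0, 0, 2], [1, 0.006, -0.349, 0, 0, 0, 2]])

```text
time: 25.9
ee_pos: [0.5715, -0.1877, 0.0838]
tcp_rot: [179.9, 0.1, 81.0]
wrist_force: [5.8, -2.7, -1.2]
opening: 0.0212
```

```bash
python3 -c "
from h import *
cr_state()"
```

```text
t 25.90 ang -98.06 yaw 81.05 r 100.15mm Frad 1.84 Ftan(resist) 6.13 Fz -1.2 open 0.0212
```

Call:
arm_command(increments=[[1, 0.006, -0.349, 0, 0, 0, 2], [1, 0.006, -0.349, 0, 0, 0, 2], [1, 0.006, -0.349, 0, 0, 0, 2]])

```text
time: 26.28
ee_pos: [0.5611, -0.1857, 0.0838]
tcp_rot: [179.9, 0.1, 75.0]
wrist_force: [5.8, -4.1, 0.6]
opening: 0.0216
```

```bash
python3 -c "
from h import *
cr_state()"
```

```text
t 26.27 ang -104.08 yaw 75.04 r 100.18mm Frad 2.59 Ftan(resist) 6.60 Fz 0.6 open 0.0216
```

Call:
arm_command(increments=[[1, 0.006, -0.349, 0, 0, 0, 2], [1, 0.006, -0.349, 0, 0, 0, 2]])

```text
time: 26.52
ee_pos: [0.5544, -0.1837, 0.0838]
tcp_rot: [179.9, 0.1, 71.0]
wrist_force: [5.0, -5.7, 0.1]
opening: 0.0214
```

```bash
python3 -c "
from h import *
cr_state()"
```

```text
t 26.52 ang -108.09 yaw 71.04 r 100.18mm Frad 3.84 Ftan(resist) 6.47 Fz 0.1 open 0.0214
```

Call:
arm_command(increments=[[1, 0.006, -0.349, 0, 0, 0, 2], [1, 0.006, -0.349, 0, 0, 0, 2]])

```text
time: 26.78
ee_pos: [0.548, -0.1814, 0.0839]
tcp_rot: [179.8, 0.1, 67.0]
wrist_force: [6.3, -5.6, 0.3]
opening: 0.0216
```

```bash
python3 -c "
from h import *
cr_state()"
```

```text
t 26.77 ang -111.99 yaw 67.03 r 100.17mm Frad 2.84 Ftan(resist) 7.95 Fz 0.3 open 0.0216
```

Call:
arm_command(increments=[[1, 0.006, -0.349, 0, 0, 0, 2], [1, 0.006, -0.349, 0, 0, 0, 2]])

```text
time: 27.02
ee_pos: [0.5418, -0.1787, 0.0839]
tcp_rot: [179.8, 0.1, 63.0]
wrist_force: [7.6, -7.2, 0.6]
opening: 0.0216
```

```bash
python3 -c "
from h import *
cr_state()"
```

```text
t 27.02 ang -115.86 yaw 63.02 r 100.22mm Frad 3.18 Ftan(resist) 9.94 Fz 0.6 open 0.0216
```

The torque is climbing (6.5 → 8 → 9.9 N). I'll take smaller steps and look for the plateau.

Call:
arm_command(increments=[[1, 0.002, -0.175, 0, 0, 0, 1], [1, 0.002, -0.175, 0, 0, 0, 1], [1, 0.002, -0.175, 0, 0, 0, 1]])

```text
time: 27.4
ee_pos: [0.5373, -0.1763, 0.084]
tcp_rot: [179.8, 0.1, 60.0]
wrist_force: [6.8, -7.7, 0.4]
opening: 0.0212
```

```bash
python3 -c "
from h import *
cr_state()"
```

```text
t 27.40 ang -118.74 yaw 60.05 r 100.18mm Frad 3.43 Ftan(resist) 9.69 Fz 0.4 open 0.0212
```

Call:
arm_command(increments=[[1, 0.002, -0.175, 0, 0, 0, 1], [1, 0.002, -0.175, 0, 0, 0, 1], [1, 0.002, -0.175, 0, 0, 0, 1]])

```text
time: 27.78
ee_pos: [0.5329, -0.1738, 0.084]
tcp_rot: [179.8, 0.1, 57.0]
wrist_force: [6.8, -8.0, -0.1]
opening: 0.0213
```

```bash
python3 -c "
from h import *
cr_state()"
```

```text
t 27.77 ang -121.67 yaw 57.04 r 100.20mm Frad 3.23 Ftan(resist) 9.94 Fz -0.1 open 0.0213
```

Call:
arm_command(increments=[[1, 0.002, -0.175, 0, 0, 0, 1], [1, 0.002, -0.175, 0, 0, 0, 1], [1, 0.002, -0.175, 0, 0, 0, 1]])

```text
time: 28.15
ee_pos: [0.5285, -0.1709, 0.084]
tcp_rot: [179.8, 0.1, 54.0]
wrist_force: [6.7, -9.0, 0.7]
opening: 0.0212
```

```bash
python3 -c "
from h import *
cr_state()"
```

```text
t 28.15 ang -124.68 yaw 54.04 r 100.20mm Frad 3.63 Ftan(resist) 10.62 Fz 0.7 open 0.0212
```

Call:
arm_command(increments=[[1, 0.001, -0.131, 0, 0, 0, 0.75], [1, 0.001, -0.131, 0, 0, 0, 0.75]])

```text
time: 28.4
ee_pos: [0.5263, -0.1693, 0.084]
tcp_rot: [179.8, 0.1, 52.5]
wrist_force: [5.9, -9.9, -1.1]
opening: 0.0211
```

```bash
python3 -c "
from h import *
cr_state()"
```

```text
t 28.40 ang -126.20 yaw 52.55 r 100.19mm Frad 4.49 Ftan(resist) 10.56 Fz -1.1 open 0.0211
```

The force is steady at 9.7–10.6 N over about 10° (0.18 rad), so the handle is slipping. I'll stop here, let go, and rise straight up.

Call:
arm_command(increments=[[1, 0, 0, 0, 0, 0, 0], [0.4, 0, 0, 0, 0, 0, 0], [-0.2, 0, 0, 0, 0, 0, 0], [-0.6, 0, 0, 0, 0, 0, 0], [-0.6, 0, 0, 0, 0, 0, 0], [-0.6, 0, 0, -1, 0, 0, 0], [-0.6, 0, 0, -2, 0, 0, 0], [-0.6, 0, 0, -3, 0, 0, 0], [-0.6, 0, 0, -3, 0, 0, 0], [-0.6, 0, 0, -3, 0, 0, 0]])

```text
time: 29.65
ee_pos: [0.5251, -0.1676, 0.2051]
tcp_rot: [180.0, -0.0, 52.6]
wrist_force: [0.0, -0.8, -0.1]
opening: 0.0682
```

```bash
python3 - <<'E'
from h import *
go(.5,-.17,.2)
s=shot('scene');t=shot('top')
def cr(c,x,y,w,h,k): return cv2.resize(c['color'][y:y+h,x:x+w,::-1],(w*k,h*k),interpolation=cv2.INTER_CUBIC)
cv2.imwrite('pics/fin.png',np.hstack([cr(s,265,140,95,120,4),cr(t,260,130,105,120,4)]))
E
```

```text
t 29.65 pos [ 0.5251 -0.1676  0.2051] rot [ 1.7996e+02 -1.0000e-02  5.2560e+01] q [-17.7   4.6   6.8  92.1   0.  109.7] F [ 0.   -0.76 -0.11] open 0.0682
tool shift cm [-1.72 -1.84  0.51] rz None
```

View pics/fin.png

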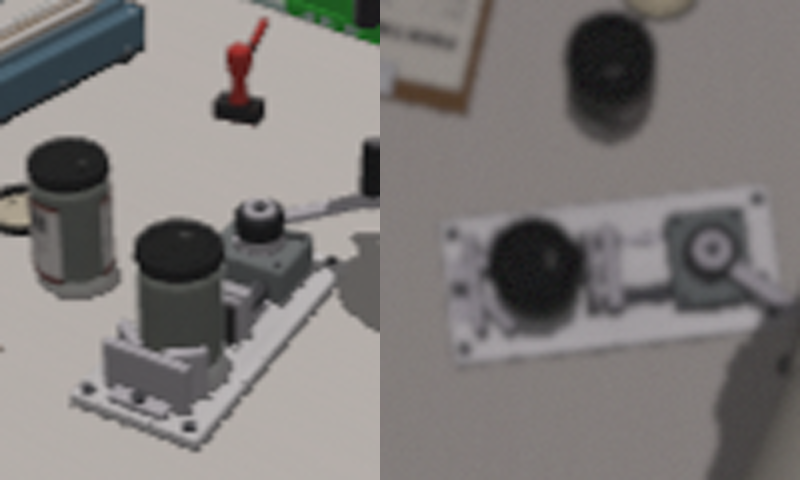

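The scene and top crops show the jar upright in the V with the pad against it, the crank let go, and the arm clear. The lid centre is at (535,268) in the right-hand crop. One numeric check against home, then hand in.

```bash
python3 - <<'E'
from h import *
t=shot('top');print(px2w(t,260+155.5/4-.5,130+268.5/4-.5,.128),'home ~ .567 .0447')
print(bot.get_obs()['wrist_force'].round(2),bot.job_done())
E
```

```text
[0.56330699 0.04077442 0.128     ] home ~ .567 .0447
the job is handed in; nothing more can be done
[ 0.7  -0.1  -1.01] None
```

The unlabelled jar is clamped upright in the V, the crank is let go, and the job was handed in at about 30 s. No verdict was reported.

**What I did:**
- **Placing:** I centred the jar with two light squeezes and carried it to the clamp. Feeling for the V put its home at clamp x ≈ 59 mm; I then set the jar down softly about 6 mm short of that and let go.
- **Clamping:** I turned the crank about 1.58 rad clockwise. The force at the grip stayed near 6.3 N, climbed from about −108°, and levelled off at 9.7–10.6 N over the last 10° (0.18 rad). I took that as the slip, stopped there, let go and rose clear.

**Last checks:**
- **Picture:** the jar stands upright in the V with the pad against it. The labelled jar next to the clamp stands as before; I did not re-check the others, and the arm touched none of them.
- **Arm:** the wrist force is about 1 N, within the noise, so the robot touches nothing.
- **Disagreements:** the final camera reading of the lid (0.563, 0.041) is about 5 mm from the home found by touch (0.567, 0.045). I put this down to reading the lid centre by eye and the 2 mm calibration, but did not confirm it. The plateau force was also slightly above the stated 8–10 N. The force of the jar on the rest cannot be measured directly; I inferred it from the slip.

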